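Shake out and tip a dip basket of tattoo-machine grips

TASK

The steel dip basket on the rubber drip mat holds three clean machine grips and four small lock nuts. Take it by its handle and shake it over the steel catch dish until all four nuts have dropped through the floor slots into the dish while the grips stay in the basket; then tip the three grips out over the basket's sloping front into the ribbed drying tray, from low over the tray so that they roll out rather than drop, and stand the empty basket upright back on the mat. Do not touch the clean grips or nuts with the gripper, and leave the bottles and the brush where they are.

Things in the scene. Friction and masses are not known exactly. Their poses are not given: they have to be found in the camera images.
- basket: loose stainless dip basket, 0.29 to 0.38 kg, with contents 0.5 to 0.8 kg. Origin under its middle at the level of its feet, z up. Spans x -94 to +83 mm, 106 mm wide (y), rim 52 mm high; four feet 14 mm high. x points from the open pouring front to the rear wall; sides and rear are wire walls. Tipped front down by about 60 degrees, the grips roll out over the lip
- basket_floor (a point): centre of the basket's floor (upper face, 18 mm above its feet): three steel strips 12 mm wide along x at y = -28, 0 and 28 mm, open slots 16 mm wide between and beside them, down to the table. Shaken briskly along y (peaks of about 0.8 g or more), or rocked well over to either side, the nuts slide off the strips and drop through
- basket_lip (a point): middle of the basket's pouring lip, x = -94 mm, 34 mm above the feet: upper edge of a plain sheet ramp that rises at 25 degrees from the end of the floor at x = -60 mm; no wall above it
- basket_handle (a point): centre of the grip of the basket's fixed bow handle, at x = 8 mm, y = 0, 112 mm above the feet: an upright flat steel bar 14 mm thick (basket's x), 54 mm long (y), 26 mm high, its lower edge 47 mm above the rim; frame parallel to the basket's. To be pinched front to back from above
- grip1: bare steel tattoo-machine grip, a knurled cylinder 28 mm in diameter and 86 mm long, 60 to 120 g; starts lying across the basket (its axis along the basket's y). Origin at its centre, y along its axis. One of three alike
- grip2: bare steel tattoo-machine grip, a knurled cylinder 28 mm in diameter and 86 mm long, 60 to 120 g; starts lying across the basket (its axis along the basket's y). Origin at its centre, y along its axis. One of three alike
- grip3: bare steel tattoo-machine grip, a knurled cylinder 28 mm in diameter and 86 mm long, 60 to 120 g; starts lying across the basket (its axis along the basket's y). Origin at its centre, y along its axis. One of three alike
- nut1: bare steel knurled lock nut, a disc 12 mm in diameter and 8 mm thick, about 10 g, friction on steel 0.45 to 0.75; starts lying flat on one of the basket's floor strips between the grips. Origin at its centre, z its axis. One of four alike
- nut2: bare steel knurled lock nut, a disc 12 mm in diameter and 8 mm thick, about 10 g, friction on steel 0.45 to 0.75; starts lying flat on one of the basket's floor strips between the grips. Origin at its centre, z its axis. One of four alike
- nut3: bare steel knurled lock nut, a disc 12 mm in diameter and 8 mm thick, about 10 g, friction on steel 0.45 to 0.75; starts lying flat on one of the basket's floor strips between the grips. Origin at its centre, z its axis. One of four alike
- nut4: bare steel knurled lock nut, a disc 12 mm in diameter and 8 mm thick, about 10 g, friction on steel 0.45 to 0.75; starts lying flat on one of the basket's floor strips between the grips. Origin at its centre, z its axis. One of four alike
- dish_in (a point): centre of the inner floor of the fixed steel catch dish, 4 mm above the table: plain, open, 250 mm (x) by 260 mm (y) outside, walls 4 mm thick with a small flange, rim 45 mm above the table (41 mm above this point). x and y along its sides
- tray_in (a point): centre of the fixed white plastic drying tray, on top of its floor ribs, 9 mm above the table: 250 mm (x) by 260 mm (y) outside, walls 4 mm thick, rim 30 mm above the table (21 mm above this point), ribs 5 mm high along y every 30 mm. x and y along its sides
- mat_top (a point): centre of the upper face of the fixed black rubber drip mat, 240 mm (x) by 260 mm (y), 8 mm thick. The basket starts on the half of it at -y (its origin about 45 mm from the centre), the rinse bottle near its +y edge
- rinse_bottle_mid (a point): half-way up a loose white squeeze bottle, 38 mm in diameter, 105 mm tall, standing on the drip mat; leave alone
- ink_a_mid (a point): half-way up a loose black ink bottle, 42 mm in diameter, 125 mm tall, standing at the back; leave alone
- ink_b_mid (a point): half-way up a loose black ink bottle, 34 mm in diameter, 100 mm tall, standing at the back; leave alone
- brush_mid (a point): middle of a loose tube brush lying at the back, 195 mm long, 24 mm high; leave alone
Things that resemble listed ones, but are neither listed nor needed, are in the scene too. Leave any yellow look-alike of the basket alone. Leave any red look-alike of the grip3 alone.

How it is judged:
On the way, in this order (a step that is already met when the one before it is completed fails the run):
1. all four nuts lie in the catch dish while the three grips are still in the basket (x of nut1 in the frame of dish_in between -0.121 and 0.121 m and y of nut1 in the frame of dish_in between -0.126 and 0.126 m and z of nut1 in the frame of dish_in between -0.003 and 0.03 m and x of nut2 in the frame of dish_in between -0.121 and 0.121 m and y of nut2 in the frame of dish_in between -0.126 and 0.126 m and z of nut2 in the frame of dish_in between -0.003 and 0.03 m and x of nut3 in the frame of dish_in between -0.121 and 0.121 m and y of nut3 in the frame of dish_in between -0.126 and 0.126 m and z of nut3 in the frame of dish_in between -0.003 and 0.03 m and x of nut4 in the frame of dish_in between -0.121 and 0.121 m and y of nut4 in the frame of dish_in between -0.126 and 0.126 m and z of nut4 in the frame of dish_in between -0.003 and 0.03 m and x of grip1 in the frame of basket between -0.09 and 0.083 m and y of grip1 in the frame of basket between -0.052 and 0.052 m and z of grip1 in the frame of basket between 0.015 and 0.07 m and x of grip2 in the frame of basket between -0.09 and 0.083 m and y of grip2 in the frame of basket between -0.052 and 0.052 m and z of grip2 in the frame of basket between 0.015 and 0.07 m and x of grip3 in the frame of basket between -0.09 and 0.083 m and y of grip3 in the frame of basket between -0.052 and 0.052 m and z of grip3 in the frame of basket between 0.015 and 0.07 m), for 0.2 s.
2. the three grips lie in the drying tray, the nuts still in the dish (x of grip1 in the frame of tray_in between -0.121 and 0.121 m and y of grip1 in the frame of tray_in between -0.126 and 0.126 m and z of grip1 in the frame of tray_in between -0.003 and 0.045 m and x of grip2 in the frame of tray_in between -0.121 and 0.121 m and y of grip2 in the frame of tray_in between -0.126 and 0.126 m and z of grip2 in the frame of tray_in between -0.003 and 0.045 m and x of grip3 in the frame of tray_in between -0.121 and 0.121 m and y of grip3 in the frame of tray_in between -0.126 and 0.126 m and z of grip3 in the frame of tray_in between -0.003 and 0.045 m and x of nut1 in the frame of dish_in between -0.121 and 0.121 m and y of nut1 in the frame of dish_in between -0.126 and 0.126 m and z of nut1 in the frame of dish_in between -0.003 and 0.03 m and x of nut2 in the frame of dish_in between -0.121 and 0.121 m and y of nut2 in the frame of dish_in between -0.126 and 0.126 m and z of nut2 in the frame of dish_in between -0.003 and 0.03 m and x of nut3 in the frame of dish_in between -0.121 and 0.121 m and y of nut3 in the frame of dish_in between -0.126 and 0.126 m and z of nut3 in the frame of dish_in between -0.003 and 0.03 m and x of nut4 in the frame of dish_in between -0.121 and 0.121 m and y of nut4 in the frame of dish_in between -0.126 and 0.126 m and z of nut4 in the frame of dish_in between -0.003 and 0.03 m), for 0.2 s.
At the end, for the whole second after the job is handed in: All four nuts lie in the catch dish, all three grips lie at rest in the drying tray, and the basket, let go, stands on the drip mat: upright within 0.06 rad, feet within 4 mm of its face, centre within 70 mm (mat's x) and 110 mm (mat's y) of the mat's centre (all of step 2 and x of basket in the frame of mat_top between -0.07 and 0.07 m and y of basket in the frame of mat_top between -0.11 and 0.11 m and z of basket in the frame of mat_top between -0.004 and 0.004 m and angle between basket's own z axis and vertical below 0.06 rad and linear speed of basket below 0.02 m/s and linear speed of each of grip1, grip2, grip3 below 0.05 m/s); the robot touches nothing.
It fails at once if the gripper or arm touches a grip or a nut (contact force between any of the fingers, the arm and grip1 above 0.3 N or contact force between any of the fingers, the arm and grip2 above 0.3 N or contact force between any of the fingers, the arm and grip3 above 0.3 N or contact force between any of the fingers, the arm and nut1 above 0.3 N or contact force between any of the fingers, the arm and nut2 above 0.3 N or contact force between any of the fingers, the arm and nut3 above 0.3 N or contact force between any of the fingers, the arm and nut4 above 0.3 N).
It fails at once if a grip is dropped or thrown (it moves faster than 1.8 m/s, as after a fall of about 165 mm) (linear speed of any of grip1, grip2, grip3 above 1.8 m/s).
It fails at once if a bystander (a bottle or the tube brush) is moved by more than 30 mm or knocked over (distance of any of rinse_bottle_mid, ink_a_mid, ink_b_mid, brush_mid from where it was at the start of the episode above 0.03 m).
It also fails if it takes over 72 s, if anything falls off the work surface, if the arm or the gripper's body presses on something with over 40 N, if the wrist force passes 120 N, or if a joint passes its speed limit or range.

ROBOT

A 7-joint arm with a two-finger parallel gripper is mounted at the origin on the work surface. World frame = base frame: x ahead of the robot, y to its left, z up, the work surface at z = 0. Lengths are in m, angles in rad, forces in N, time in s.
With the tool pointing down it reaches from about 0.4 to 0.925 m from the base axis. Payload 4.1 kg.
Tool frame: the origin (TCP) lies between the finger pads; the fingertips stand 22 mm ahead of it and the grasp point (between the pads) lies 3 mm ahead of it; z points along the fingers, y is the direction in which the jaws open and shut (so a half turn about z gives the same grasp; the last joint's range is limited). The gripper opens to 85 mm and grips with 20 to 120 N. Pads are 22 mm wide; open, the fingers measure 114 mm over their backs; the gripper's body (76 mm by 85 mm) begins 54 mm behind the grasp point. The pads swing forward as they close: fully open they stand 13 mm farther back than shut.
Start: joints at [1.02, 0.398, 0.045, 1.537, -0.019, 1.207, -0.051], TCP at [0.284, -0.585, 0.253] pointing down, gripper open.
Joint ranges: [-2.82, 2.82], [-0.49, 2.23], [-1.37, 1.46], [0, 2.46], [-1.36, 4.5], [0.23, 2], [-2.94, 2.94]. Speed limits (rad/s): [2.57, 2.57, 3.14, 3.14, 3.14, 3.14, 3.14].

INTERFACE

Orientations are given as a 3x3 rotation matrix whose columns are the frame's x, y, z axes.
In Python, from workcell import sensors, viewer, manip gives the robot as it stands.
- The arm moves only by the shell command python3 -m pendant 'ROWS' [OPENING] [FORCE]. ROWS is JSON, a list that holds one entry, the list of rows, each a list of 4 numbers: the shift along the tool's x, y, z in mm, then the turn about the tool's z in degrees. A call has exactly 10 rows; each row shifts and turns the pose as measured when the row begins, along the tool's axes as they then stand; what a row does not reach is not made up. A row lasts 1/12 s, in which the tool goes at most 41.7 mm and 7.16 degrees, less where a joint would pass 70% of its speed; a pose out of reach is approached as far as the arm can. A call with a gripper value outside its range is refused whole. OPENING is the gripper's target within -1 to 1 (fully open at 1, half-way at 0, shut at -1), set as the call begins (- or left out, the last holds). The fingers move at their own pace and stop on an object; FORCE is the grip in N (left out, the last holds). Time passes only in rows, so rows that do not move let the fingers close, or fill a call up. It gives the time, the measured TCP pose, the force and the opening at its end, in the units of the state.
- sensors.sense(): the state, without advancing time (a new reading comes with each control period).
- viewer.read_camera(name): name is "scene" or "top"; returns a dict with "frame" (384x512x3 uint8, red, green, blue), "camera_matrix" (3x3 intrinsics, pixels), "distortion" ([k1, k2, p1, p2, k3] as OpenCV has them; the pictures are not rectified), "origin" and "rotation" of the camera in the world. Camera axes: x right, y up, looking along -z (the intrinsics and any distortion apply to the point x, -y, -z); pixel columns grow to the right and rows downward; lengths in m; the calibration is good to about 2 mm. A picture is of the moment at which its call begins. There is no depth.
- manip.hand_in(): hands the job in, once; it reports no verdict.
The state is a dict: "time_s": time; "joints": joint angles; "dq": joint speeds; "tau": joint torques, N m; "tool_pos": TCP position; "ee_rot": TCP orientation; "force": force on the tool from outside, world axes, zero at the start; "moment": the same for the moment, N m; "finger_gap": finger opening in m.
Only numpy, scipy, OpenCV 4.12 (cv2) and the standard library are available. Lean on these libraries where they do the work, as an engineer would, in place of code of your own. Each camera call takes 0.05 s, during which the arm holds its last target. There are 200 camera calls.

## Working session

There is one attempt and no reset: what is moved stays moved. The work goes in short steps, Python scripts to look and compute and a shell command to move; the robot and the scene stay as the last step left them, time stands still between calls to the robot, and variables do not carry over. Pictures are saved under pics/ and viewed, about 8 in all and at most 12, crops included, and the job is handed in when it is done.

```bash
mkdir -p pics
cat > h.py <<'E'
import numpy as np, cv2
from workcell import sensors, viewer, manip
def snap(n,f,crop=None,s=1):
    c=viewer.read_camera(n); im=c["frame"][:,:,::-1].copy()
    if crop: x0,y0,x1,y1=crop; im=im[y0:y1,x0:x1]
    if s!=1: im=cv2.resize(im,None,fx=s,fy=s,interpolation=cv2.INTER_CUBIC)
    cv2.imwrite("pics/"+f,im); np.savez("cam_"+n,K=c["camera_matrix"],d=c["distortion"],o=c["origin"],R=c["rotation"]); return c
def ray(n,uv,z):
    c=np.load("cam_"+n+".npz"); p=cv2.undistortPoints(np.array([[uv]],float),c["K"],c["d"])[0,0]
    d=c["R"]@np.array([p[0],-p[1],-1]); t=(z-c["o"][2])/d[2]; return c["o"]+t*d
def proj(n,P):
    c=np.load("cam_"+n+".npz"); q=c["R"].T@(np.array(P)-c["o"]); q=np.array([[q[0],-q[1],-q[2]]])
    return cv2.projectPoints(q,np.zeros(3),np.zeros(3),c["K"],c["d"])[0].ravel()
E
python3 - <<'E'
from h import *
for n in("top","scene"):
    c=snap(n,n+"0.png",s=1.5); print(n,c["origin"],c["rotation"].round(2).tolist())
s=sensors.sense(); print({k:np.round(v,3).tolist() for k,v in s.items()})
E
```

```text
top [0.42400422 0.00675314 1.26999238] [[0.02, 1.0, -0.08], [-1.0, 0.02, 0.01], [0.01, 0.08, 1.0]]
scene [ 0.84153888 -0.54698812  1.05255325] [[0.88, -0.4, 0.28], [0.48, 0.73, -0.49], [-0.01, 0.56, 0.83]]
{'time_s': 0.1, 'joints': [1.02, 0.399, 0.045, 1.538, -0.019, 1.207, -0.051], 'dq': [-0.001, -0.003, -0.001, -0.005, 0.002, -0.0, 0.0], 'tau': [0.004, -47.627, 1.37, -25.495, 0.012, 0.005, 0.0], 'tool_pos': [0.284, -0.584, 0.252], 'ee_rot': [[0.9, 0.437, -0.001], [0.437, -0.9, 0.002], [-0.0, -0.002, -1.0]], 'force': [-0.003, 0.865, 0.658], 'moment': [0.048, -0.062, 0.034], 'finger_gap': 0.085}
```

View pics/top0.png

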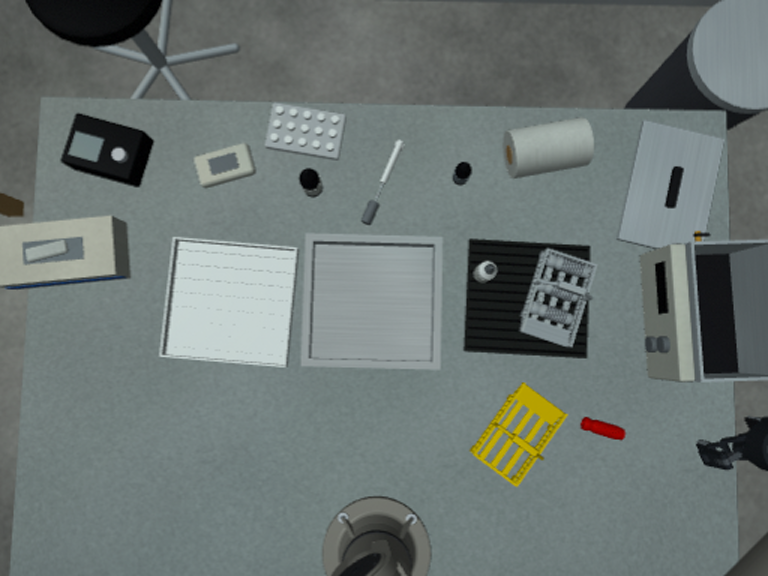

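View pics/scene0.png

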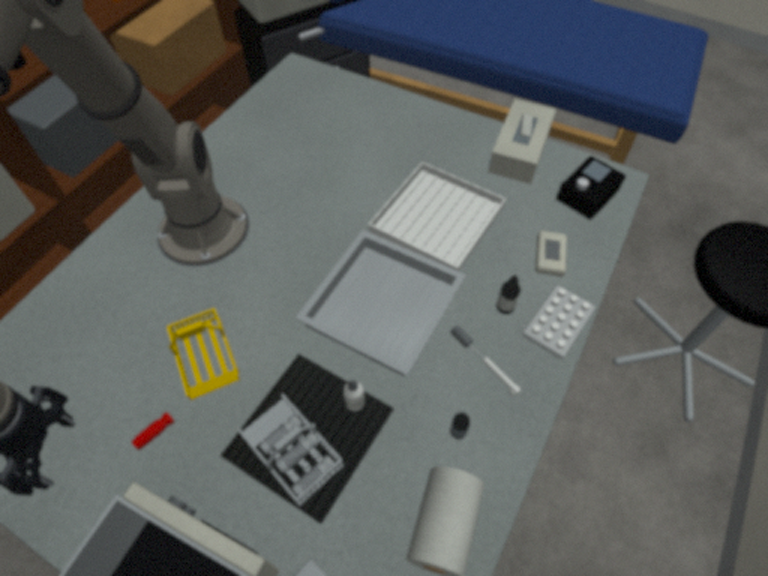

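The top view shows the drying tray (229,302), the dish (372,302) and the mat with the basket (558,297). The scene view shows the sheet ramp at the basket's robot-side end. I'll take enlarged crops next.

Run:
```python
from h import *
a=snap("top","x.png",(300,150,410,245),6)
for n,uv,z in [("tray TL",(174,238),.03),("tray TR",(298,247),.03),("tray BR",(287,367),.03),("tray BL",(160,356),.03),
 ("dish TL",(305,234),.045),("TR",(442,237),.045),("BR",(441,369),.045),("BL",(302,367),.045),
 ("mat TL",(469,240),.008),("TR",(590,246),.008),("BR",(587,357),.008),("BL",(464,351),.008),("rinse",(487,267),.1),("inkA",(308,172),.12),("inkB",(463,165),.1)]:
    print(n,ray("top",np.array(uv)/1.5,z)[:2].round(3))
```

```text
tray TL [0.637 0.434]
tray TR [0.623 0.175]
tray BR [0.374 0.19 ]
tray BL [0.391 0.451]
dish TL [0.649 0.159]
TR [ 0.648 -0.124]
BR [ 0.376 -0.125]
BL [0.375 0.157]
mat TL [ 0.65  -0.186]
TR [ 0.642 -0.445]
BR [ 0.406 -0.436]
BL [ 0.413 -0.177]
rinse [ 0.58  -0.208]
inkA [0.758 0.148]
inkB [ 0.784 -0.159]
```

View pics/x.png

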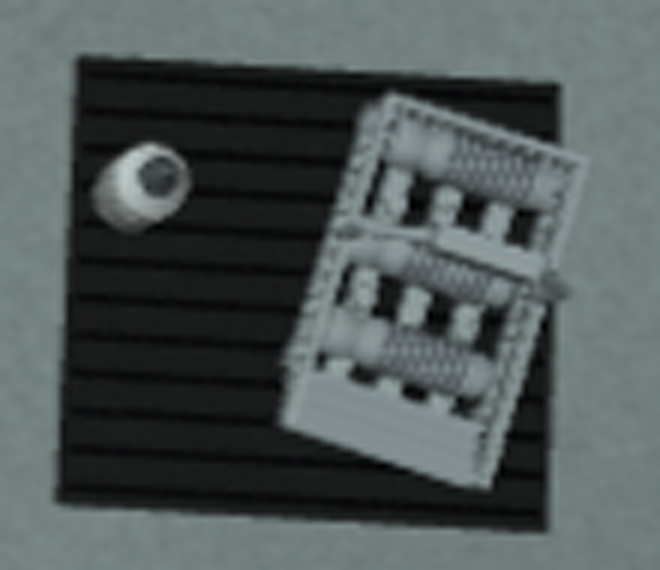

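The enlarged crop has the basket's rim rear corners at (388,97) and (588,158), lip corners at (285,425) and (490,487), and the handle bar from (436,236) to (535,268).

Run:
```python
from h import *
f=lambda p,z:ray("top",np.array([300,150])+np.array(p)/6-0.4,z)[:2]
a,b,c,d=f((388,97),.06),f((588,158),.06),f((285,425),.042),f((490,487),.042)
print(a,b,c,d,np.linalg.norm(a-b),np.linalg.norm(c-d))
x=(a+b)/2-(c+d)/2; print("len",np.linalg.norm(x),"yaw",np.degrees(np.arctan2(x[1],x[0])))
y=a-b;print("yaw from width",np.degrees(np.arctan2(-y[0],y[1])), (c-d),np.degrees(np.arctan2(-(c-d)[0],(c-d)[1])))
u=x/np.linalg.norm(x); print("origin",(c+d)/2+.094*u, (a+b)/2-.083*u, "handle",(c+d)/2+.102*u)
e,g=f((436,236),.133),f((535,268),.133); print("bar",(e+g)/2,np.linalg.norm(e-g),np.degrees(np.arctan2(-(e-g)[0],(e-g)[1])))
```

```text
[ 0.62557671 -0.33660074] [ 0.59618765 -0.43872743] [ 0.45752605 -0.28827875] [ 0.42785134 -0.39341478] 0.10627125043967953 0.10924364211624552
len 0.17458782917436988 yaw -15.554754876693403
yaw from width -16.054262410946826 [0.02967471 0.10513603] -15.761754022353553
origin [ 0.53324591 -0.36605372] [ 0.53092208 -0.36540688] handle [ 0.5409529 -0.368199 ]
bar [ 0.53952147 -0.36232756] 0.049450827134632044 -16.96738353200197
```

```bash
cat > st.py <<'E'
from h import *
s=sensors.sense(); R=np.array(s["ee_rot"]); print(round(s["time_s"],2),"q",np.round(s["joints"],2),"p",np.round(s["tool_pos"],3),"tilt",np.degrees(np.arccos(-R[2,2])).round(1),"R",R.round(2).tolist(),"F",np.round(s["force"],1),s["finger_gap"])
E
python3 -m pendant '[[[0,0,-40,0],[0,0,-40,0],[0,0,-40,0],[0,0,-40,0],[0,0,-40,0],[0,0,-40,0],[0,0,-40,0],[0,0,-40,0],[0,0,-40,0],[0,0,-40,0]]]'; python3 st.py
```

```text
time_s: 0.98
tool_pos: [0.2805, -0.5758, 0.6236]
ee_rot: [[0.898, 0.44, 0.004], [0.44, -0.898, -0.008], [-0.0, 0.009, -1.0]]
force: [-1.2, -1.1, -0.1]
finger_gap: 0.0856
0.98 q [ 0.92  0.41  0.27  0.74 -0.12  1.99  0.  ] p [ 0.28  -0.576  0.624] tilt 0.5 R [[0.9, 0.44, 0.0], [0.44, -0.9, -0.01], [-0.0, 0.01, -1.0]] F [-1.2 -1.1 -0.1] 0.08559988347085949
```

```bash
python3 -m pendant '[[[0,0,-40,0],[0,0,-40,0],[0,0,-40,0],[0,0,-40,0],[0,0,-40,0],[0,0,-40,0],[0,0,-40,0],[0,0,-40,0],[0,0,-40,0],[0,0,-40,0]]]' >/dev/null; python3 st.py
```

```text
1.82 q [ 0.57  0.12  0.61  0.74 -0.1   2.   -0.01] p [ 0.224 -0.458  0.793] tilt 17.3 R [[0.89, 0.43, 0.14], [0.45, -0.85, -0.26], [0.01, 0.3, -0.95]] F [0.9 0.4 0.7] 0.08488435814124062
```

```bash
python3 -m pendant '[[[0,20,-36,0],[0,20,-36,0],[0,20,-36,0],[0,20,-36,0],[0,20,-36,0],[0,25,-33,0],[0,25,-33,0],[0,25,-33,0],[0,30,-28,0],[0,30,-28,0]]]' >/dev/null; python3 st.py
```

```text
2.65 q [ 0.83  0.19  0.45  0.33 -0.22  2.   -0.01] p [ 0.225 -0.462  0.934] tilt 36.4 R [[0.88, 0.36, 0.3], [0.47, -0.72, -0.51], [0.03, 0.59, -0.8]] F [0.1 0.1 0.1] 0.08542516949461347
```

```bash
python3 -m pendant '[[[-33,-5,-23,0],[-33,-5,-23,0],[-33,-5,-23,0],[-33,-5,-23,0],[-33,-5,-23,0],[-33,-5,-23,0],[-33,-5,-23,0],[-33,-5,-23,0],[-33,-5,-23,0],[-33,-5,-23,0]]]' >/dev/null; python3 st.py
```

```text
3.48 q [ 2.3   0.13 -0.81  0.41 -0.22  2.    0.27] p [-0.003 -0.453  0.946] tilt 40.0 R [[0.88, 0.35, 0.32], [0.48, -0.68, -0.56], [0.02, 0.64, -0.77]] F [-0.8 -0.6 -0.3] 0.08528876464621875
```

```bash
python3 -m pendant '[[[-17,15,-33,0],[-17,15,-33,0],[-17,15,-33,0],[-17,15,-33,0],[-17,15,-33,0],[-17,15,-33,0],[-17,15,-33,0],[-17,15,-33,0],[-17,15,-33,0],[-17,15,-33,0]]]' >/dev/null; python3 st.py
```

```text
4.32 q [ 2.82  0.2  -1.1   0.22 -0.35  2.    0.41] p [-0.137 -0.385  1.024] tilt 54.0 R [[0.9, 0.29, 0.32], [0.42, -0.52, -0.74], [-0.05, 0.81, -0.59]] F [-18.7   3.9  -7.6] 0.08532892565637776
```

```bash
cat > go.py <<'E'
import sys
from h import *
t=np.array(eval(sys.argv[1])); n=float(sys.argv[2]) if len(sys.argv)>2 else 39
s=sensors.sense(); R=np.array(s["ee_rot"]); d=R.T@(t-s["tool_pos"])*1000; k=max(1,int(np.ceil(np.linalg.norm(d)/n)))
print("total",d.round(1),"rows",k,"each",(d/k).round(1),"level turn",np.degrees(np.arctan2(R[2,1],R[2,0])).round(1),"az",np.degrees(np.arctan2(R[1,2],R[0,2])).round(1))
E
python3 go.py '[.42,-.35,.6]'
```

```text
total [ 539.9 -200.5  399. ] rows 18 each [ 30.  -11.1  22.2] level turn 93.6 az -67.0
```

```bash
python3 -m pendant '[[[30,-11,22,0],[30,-11,22,0],[30,-11,22,0],[30,-11,22,0],[30,-11,22,0],[30,-11,22,0],[30,-11,22,0],[30,-11,22,0],[30,-11,22,0],[30,-11,22,0]]]' >/dev/null; python3 st.py; python3 go.py '[.42,-.35,.6]'
```

```text
5.15 q [ 2.44 -0.49 -0.37  1.33 -0.8   1.59  0.66] p [ 0.11  -0.37   0.821] tilt 49.1 R [[0.89, 0.33, 0.3], [0.45, -0.57, -0.69], [-0.06, 0.75, -0.65]] F [-0.6  0.8 -0.4] 0.08563258012939687
total [297.8 -76.  225.4] rows 10 each [29.8 -7.6 22.5] level turn 94.2 az -66.3
```

```bash
python3 -m pendant '[[[30,-8,22,0],[30,-8,22,0],[30,-8,22,0],[30,-8,22,0],[30,-8,22,0],[30,-8,22,0],[30,-8,22,0],[30,-8,22,0],[30,-8,22,0],[30,-8,22,0]]]' >/dev/null; python3 st.py; python3 go.py '[.49,-.25,.25]'
```

```text
5.98 q [ 1.44 -0.48 -0.58  1.69  0.01  1.07 -0.29] p [ 0.33  -0.333  0.648] tilt 47.4 R [[0.9, 0.34, 0.29], [0.44, -0.59, -0.68], [-0.06, 0.73, -0.68]] F [ 1.3 -0.1  1.3] 0.08548799464435361
total [ 201.9 -288.   259.7] rows 12 each [ 16.8 -24.   21.6] level turn 94.3 az -66.8
```

```bash
python3 -m pendant '[[[0,0,22,-7.1],[0,0,22,-7.1],[0,0,22,-7.1],[0,0,22,-7.1],[0,0,22,-7.1],[0,0,22,-7.1],[0,0,22,-7.1],[0,0,22,-7.1],[0,0,22,-7.1],[0,0,22,-7.1]]]' >/dev/null; python3 st.py; python3 go.py '[.49,-.25,.25]'
```

```text
6.82 q [ 1.29 -0.15 -0.65  1.88  0.49  0.72  0.51] p [ 0.408 -0.453  0.474] tilt 47.2 R [[-0.04, 0.96, 0.29], [0.7, 0.23, -0.68], [-0.71, 0.17, -0.68]] F [ 0.5 -0.4  0.5] 0.08547828725464005
total [297.9  87.   38.1] rows 9 each [33.1  9.7  4.2] level turn 166.5 az -67.1
```

```bash
python3 -m pendant '[[[0,0,0,-6.8],[0,0,0,-6.8],[37,0,5,0],[37,0,5,0],[37,0,5,0],[37,0,5,0],[37,0,5,0],[37,0,5,0],[37,0,5,0],[37,0,5,0]]]' >/dev/null; python3 st.py
python3 - <<'E'
from h import *
s=sensors.sense();R=np.array(s["ee_rot"]);h=np.array([.540,-.3675,.122])
for b in(.12,.0): 
    t=h-R[:,2]*(.003+b); d=R.T@(t-s["tool_pos"])*1000; print(t.round(3),d.round(1))
print("level",np.degrees(np.arctan2(R[2,1],R[2,0])))
E
```

```text
7.65 q [ 1.6  -0.38 -1.21  2.46  0.77  0.35  0.07] p [ 0.346 -0.288  0.234] tilt 47.0 R [[-0.3, 0.91, 0.28], [0.61, 0.41, -0.68], [-0.73, -0.03, -0.68]] F [-0.1  2.   2.4] 0.08545093883462217
[ 0.506 -0.284  0.206] [-25.6 148.4  61.1]
[ 0.539 -0.365  0.124] [-25.6 148.4 181.1]
level -177.31097502341987
```

```bash
python3 -m pendant '[[[-6,37,0,0],[-6,37,0,0],[-6,37,0,0],[-6,37,0,0],[0,0,15,0],[0,0,15,0],[0,0,15,0],[0,0,0,-2.7],[0,0,0,0],[0,0,0,0]]]' >/dev/null; python3 st.py
python3 - <<'E'
from h import *
snap("top","a1.png",(290,140,420,240),6)
s=sensors.sense();R=np.array(s["ee_rot"]);h=np.array([.540,-.3675,.122])
t=h-R[:,2]*(.003); d=R.T@(t-s["tool_pos"])*1000; print(t.round(3),d.round(1))
print("level",np.degrees(np.arctan2(R[2,1],R[2,0])))
E
```

```text
8.48 q [ 1.25  0.26 -1.29  2.29  1.37  1.04 -0.44] p [ 0.442 -0.288  0.21 ] tilt 47.5 R [[-0.36, 0.9, 0.25], [0.58, 0.43, -0.69], [-0.73, -0.11, -0.68]] F [-1.2  0.7 -0. ] 0.08531829502448204
[ 0.539 -0.365  0.124] [-17.3  64.1 136.1]
level -171.54904088046422
```

View pics/a1.png

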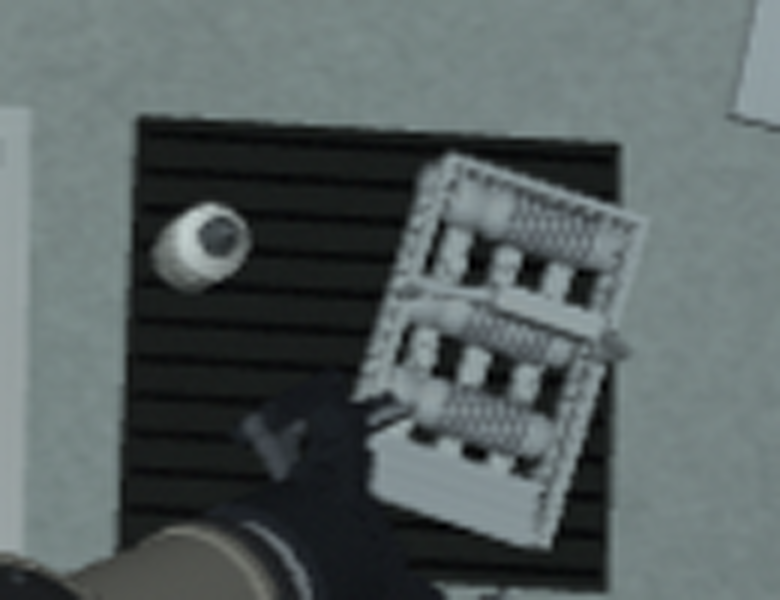

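```bash
cat > hd.py <<'E'
import sys
from h import *
h=np.array(eval(sys.argv[1])) if len(sys.argv)>1 else np.array([.540,-.3675,.122])
s=sensors.sense();R=np.array(s["ee_rot"])
t=h-R[:,2]*(.003); d=R.T@(t-s["tool_pos"])*1000; print(t.round(3),"d",d.round(1),"turn",(180+np.degrees(np.arctan2(R[2,1],R[2,0]))+180)%360-180)
E
python3 -m pendant '[[[-4,16,0,4.2],[-4,16,0,4.2],[-4,16,0,0],[-4,16,0,0],[0,0,15,0],[0,0,15,0],[0,0,15,0],[0,0,0,0],[0,0,0,0],[0,0,0,0]]]' >/dev/null; python3 st.py;python3 hd.py
```

```text
9.37 q [ 1.06  0.46 -1.17  2.16  1.5   1.19 -0.62] p [ 0.518 -0.302  0.2  ] tilt 48.9 R [[-0.21, 0.94, 0.26], [0.62, 0.34, -0.71], [-0.75, 0.01, -0.66]] F [-0.7 -0.1 -0. ] 0.08538978192013995
[ 0.539 -0.365  0.124] d [ 13.5  -2.2 100.5] turn -0.8279674509243478
```

```bash
python3 -m pendant '[[[13,-2,0,-0.8],[0,0,18,0],[0,0,18,0],[0,0,18,0],[0,0,18,0],[0,0,14,0],[0,0,8,0],[0,0,0,0],[0,0,0,0],[0,0,0,0]]]' >/dev/null; python3 st.py;python3 hd.py
python3 - <<'E'
from h import *
snap("scene","a2.png",(130,230,280,350),5)
snap("top","a2t.png",(300,150,410,245),5)
a=cv2.imread("pics/a2.png"); b=cv2.imread("pics/a2t.png"); b=cv2.resize(b,None,fx=600/b.shape[0],fy=600/b.shape[0])
c=np.hstack([a,b]); cv2.imwrite("pics/a2c.png",cv2.resize(c,None,fx=800/c.shape[1],fy=800/c.shape[1]))
E
```

```text
10.2 q [ 1.03  0.63 -1.04  2.14  1.72  1.18 -0.68] p [ 0.539 -0.352  0.13 ] tilt 49.3 R [[-0.24, 0.93, 0.28], [0.61, 0.36, -0.71], [-0.76, 0.0, -0.65]] F [-0.5  0.4 -0.2] 0.08542769473213277
[ 0.539 -0.365  0.124] d [-3.8 -4.8 13.9] turn -0.19787340193965974
```

View pics/a2c.png

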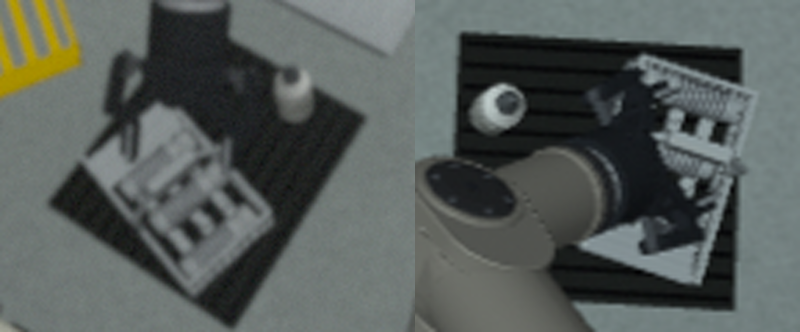

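```bash
python3 -m pendant '[[[-4,-4,10,0],[0,0,4,0],[0,0,0,0],[0,0,0,0],[0,0,0,0],[0,0,0,0],[0,0,0,0],[0,0,0,0],[0,0,0,0],[0,0,0,0]]]' >/dev/null; python3 hd.py;python3 -m pendant '[[[0,0,0,0],[0,0,0,0],[0,0,0,0],[0,0,0,0],[0,0,0,0],[0,0,0,0],[0,0,0,0],[0,0,0,0],[0,0,0,0],[0,0,0,0]]]' -1 50 >/dev/null; python3 st.py
python3 - <<'E'
from h import *
snap("scene","a3.png",(130,230,280,350),5)
snap("top","a3t.png",(300,150,410,245),5)
a=cv2.imread("pics/a3.png"); b=cv2.imread("pics/a3t.png"); b=cv2.resize(b,None,fx=600/b.shape[0],fy=600/b.shape[0])
c=np.hstack([a,b]); cv2.imwrite("pics/a3c.png",cv2.resize(c,None,fx=800/c.shape[1],fy=800/c.shape[1]))
E
```

```text
[ 0.539 -0.365  0.124] d [ 2.3 -1.8  0.5] turn -0.3654658832418818
11.97 q [ 1.04  0.64 -1.02  2.13  1.75  1.17 -0.67] p [ 0.541 -0.367  0.128] tilt 49.7 R [[-0.23, 0.93, 0.28], [0.6, 0.36, -0.71], [-0.76, 0.0, -0.65]] F [-0.2  0.   0.4] 0.013036307029294302
```

View pics/a3c.png

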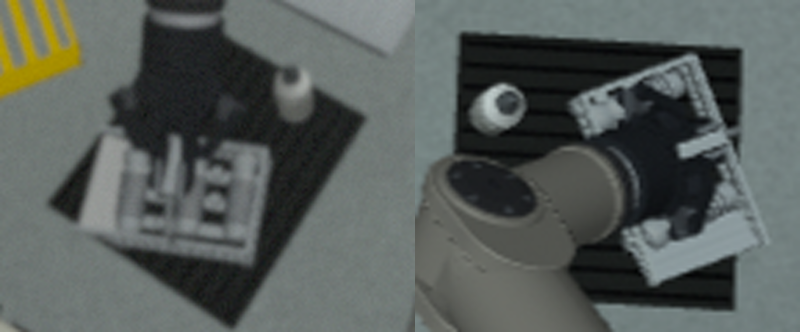

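```bash
python3 -m pendant '[[[-11,0,-10,0],[-15,0,-13,0],[-15,0,-13,0],[-15,0,-13,0],[-15,0,-13,0],[-15,0,-13,0],[-15,0,-13,0],[-15,0,-13,0],[-10,0,-9,0],[0,0,0,0]]]' -1 90 >/dev/null; python3 st.py;python3 go.py '[.515,.017,.27]' 30
```

```text
12.9 q [ 1.26  0.35 -1.22  2.02  1.33  1.06 -0.27] p [ 0.53  -0.357  0.274] tilt 46.4 R [[-0.26, 0.93, 0.26], [0.64, 0.37, -0.67], [-0.72, -0.01, -0.69]] F [ 0.6  0.2 -4.4] 0.01256758028204152
total [ 246.2  124.2 -253.7] rows 13 each [ 18.9   9.6 -19.5] level turn -179.4 az -68.7
```

```bash
python3 -m pendant '[[[4,2,-4,0],[8,4,-8,0],[12,6,-12,0],[16,8,-16,0],[18,9,-19,0],[18,9,-19,0],[18,9,-19,0],[18,9,-19,0],[16,8,-16,0],[16,8,-16,0]]]' >/dev/null; python3 st.py;python3 go.py '[.515,.017,.26]' 30
```

```text
13.73 q [ 0.84  0.33 -1.29  2.1   1.14  1.35 -0.59] p [ 0.508 -0.125  0.253] tilt 44.6 R [[-0.27, 0.93, 0.24], [0.66, 0.36, -0.66], [-0.7, -0.02, -0.71]] F [ 0.1 -0.4 -5.5] 0.012802138866519786
total [ 86.4  58.7 -97.5] rows 5 each [ 17.3  11.7 -19.5] level turn -178.2 az -69.9
```

```bash
python3 -m pendant '[[[15,8,-16,0],[15,9,-16,0],[15,9,-16,0],[14,9,-15,0],[11,8,-12,0.6],[8,6,-9,0.6],[5,5,-6,0.6],[3,3,-3,0],[0,0,0,0],[0,0,0,0]]]' >/dev/null; python3 st.py;python3 go.py '[.515,.017,.20]' 12
```

```text
14.57 q [ 0.41  0.47 -1.26  2.    1.07  1.6  -0.84] p [0.505 0.04  0.241] tilt 43.3 R [[-0.28, 0.93, 0.25], [0.67, 0.38, -0.64], [-0.69, -0.01, -0.73]] F [-0.  -0.2 -5.1] 0.012502851685852929
total [ 9.8  1.  47.6] rows 5 each [2.  0.2 9.5] level turn -178.9 az -68.5
```

```bash
python3 -m pendant '[[[3,0,9,0],[3,0,10,0],[3,0,10,0],[2,0,10,0],[2,0,8,0.5],[0,0,0,0],[14,0,-13,0],[-28,0,27,0],[28,0,-27,0],[-28,0,27,0]]]' >/dev/null; python3 st.py; python3 -m pendant '[[[28,0,-27,0],[-28,0,27,0],[28,0,-27,0],[-28,0,27,0],[28,0,-27,0],[-28,0,27,0],[28,0,-27,0],[-28,0,27,0],[28,0,-27,0],[0,0,0,0]]]' >/dev/null; python3 st.py
python3 - <<'E'
from h import *
c=snap("scene","b1.png",(190,140,330,260),5)
snap("top","b1t.png",(200,150,300,250),6)
a=cv2.imread("pics/b1.png"); b=cv2.imread("pics/b1t.png")
c=np.hstack([a,b]); cv2.imwrite("pics/b1c.png",cv2.resize(c,None,fx=800/c.shape[1],fy=800/c.shape[1]))
E
```

```text
15.4 q [ 0.44  0.54 -1.2   2.05  1.16  1.53 -0.89] p [0.517 0.004 0.19 ] tilt 43.0 R [[-0.28, 0.93, 0.25], [0.68, 0.37, -0.64], [-0.68, -0.01, -0.73]] F [-1.4 11.2 -3. ] 0.012715055278128332
16.23 q [ 0.39  0.55 -1.2   2.04  1.14  1.57 -0.94] p [0.51  0.02  0.193] tilt 43.3 R [[-0.25, 0.94, 0.24], [0.68, 0.34, -0.64], [-0.69, 0.0, -0.73]] F [-0.4  7.9 -5.6] 0.01225308354730474
```

View pics/b1c.png

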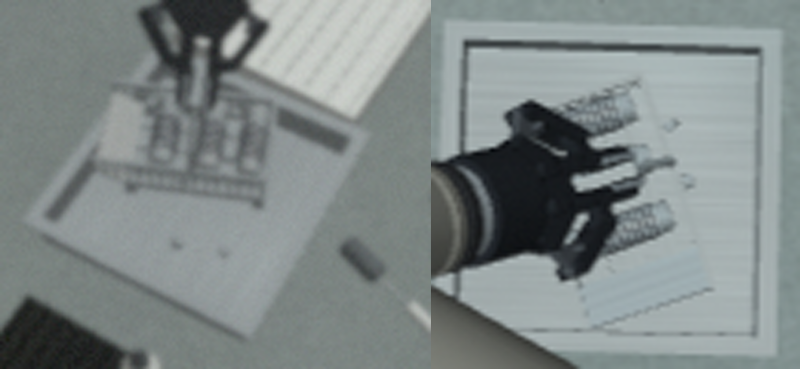

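Two nuts already lie in the dish, at (175,243) and (222,253) in the left panel. I'll shake more, then look again.

```bash
python3 -m pendant '[[[14,0,-13,0],[-28,0,27,0],[28,0,-27,0],[-28,0,27,0],[28,0,-27,0],[-28,0,27,0],[28,0,-27,0],[-28,0,27,0],[28,0,-27,0],[-28,0,27,0]]]' >/dev/null; python3 st.py; python3 -m pendant '[[[28,0,-27,0],[-28,0,27,0],[28,0,-27,0],[-28,0,27,0],[28,0,-27,0],[-28,0,27,0],[28,0,-27,0],[-14,0,13,0],[0,0,0,0],[0,0,0,0]]]' >/dev/null; python3 st.py
python3 - <<'E'
from h import *
snap("scene","b2.png",(190,130,330,260),5)
E
```

```text
17.17 q [ 0.42  0.55 -1.2   2.04  1.15  1.56 -0.92] p [0.517 0.008 0.195] tilt 43.4 R [[-0.24, 0.94, 0.24], [0.69, 0.34, -0.65], [-0.69, 0.01, -0.73]] F [-0.2 11.7 -5.8] 0.011495818000795776
18.0 q [ 0.42  0.55 -1.2   2.03  1.15  1.57 -0.94] p [0.517 0.008 0.197] tilt 43.7 R [[-0.22, 0.95, 0.23], [0.69, 0.32, -0.65], [-0.69, 0.02, -0.72]] F [-0.8  0.6 -6.2] 0.009234237537143287
```

View pics/b2.png

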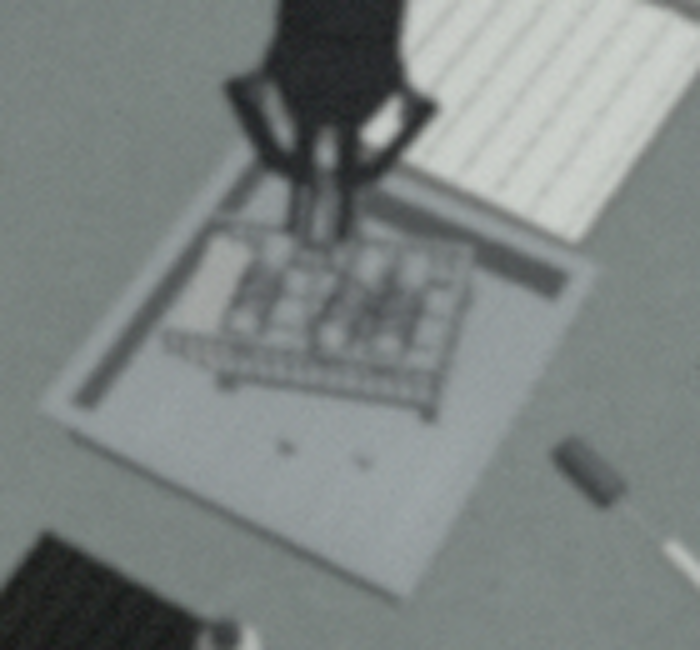

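Two nuts are visible at (285,448) and (362,462). The finger gap has shrunk, so the bar may be slipping in the pads. I'll check from the top.

Run:
```python
from h import *
snap("top","b3.png",(205,155,285,240),7)
s=sensors.sense(); R=np.array(s["ee_rot"]); g=s["tool_pos"]+R[:,2]*.003
print("grasp pt in crop",(proj("top",g)-[205,155]+.4)*7, s["finger_gap"])
```

```text
grasp pt in crop [336.35457345 282.9702933 ] 0.009146082819193848
```

View pics/b3.png

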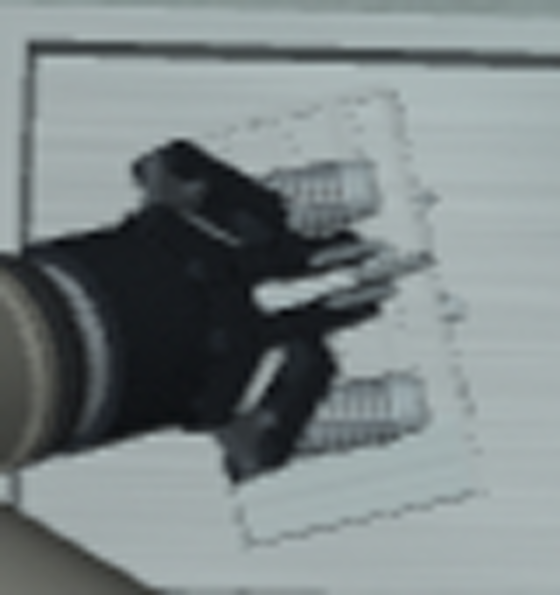

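```bash
python3 -m pendant '[[[0,0,0,0],[-6,0,-6,0],[-12,0,-13,0],[-14,0,-15,0],[-14,0,-15,0],[-14,0,-15,0],[-14,0,-15,0],[-14,0,-15,0],[-8,0,-9,0],[0,0,0,0]]]' -1 120 >/dev/null; python3 st.py
python3 - <<'E'
from h import *
c=snap("scene","b4.png",(190,130,330,260),5)
s=sensors.sense(); 
im=c["frame"].astype(int); ref=cv2.resize(cv2.imread("pics/scene0.png"),(512,384),interpolation=cv2.INTER_AREA)[:,:,::-1].astype(int)
# predicted px for dish corners & candidate nuts
cs=np.array([proj("scene",[.512+a*.118,.017+b*.123,.006]) for a,b in((1,1),(1,-1),(-1,-1),(-1,1))])
m=np.zeros((384,512),np.uint8); cv2.fillConvexPoly(m,cs.round().astype(int),1)
d=((np.abs(im-ref).sum(2)>45)&(m>0)).astype(np.uint8)
n,l,st,ce=cv2.connectedComponentsWithStats(d)
for i in range(1,n):
    if st[i,4]>2: print(st[i],ce[i].round(1),"world",ray("scene",ce[i],.012)[:2].round(3))
E
```

```text
18.93 q [ 0.57  0.3  -1.3   1.88  0.96  1.62 -0.62] p [0.511 0.006 0.347] tilt 44.0 R [[-0.23, 0.95, 0.23], [0.68, 0.32, -0.66], [-0.7, 0.01, -0.72]] F [ 0.6  0.8 -5.9] 0.00731209612367358
[241 168  25  10 100] [252.4 172.6] world [0.447 0.125]
[239 172   2   2   3] [239.7 172.3] world [0.406 0.104]
[236 176  42  11 134] [259.5 180. ] world [0.485 0.109]
[246 219   2   2   3] [246.7 219.3] world [ 0.524 -0.052]
```

View pics/b4.png

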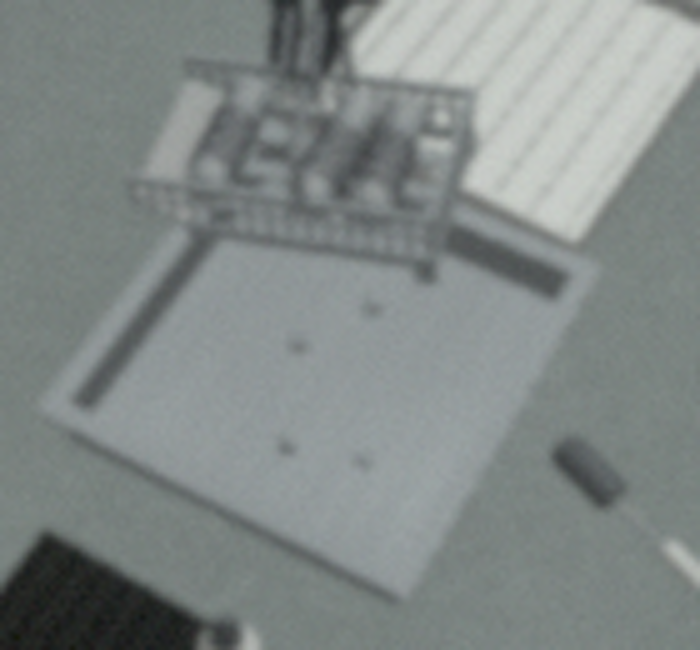

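All four nuts are in the dish, at (372,308), (298,345), (285,447) and (362,461), and the three grips are still in the basket. The bar has slipped in the pads, so I'll stand the basket in the tray and regrasp it there.

```bash
python3 go.py '[.515,.297,.24]' 30; python3 -m pendant '[[[5,3,-3,0],[10,5,-6,0],[15,7,-7,0],[19,8,-8,0],[22,9,-9,0],[22,9,-9,0],[22,9,-9,0],[22,9,-9,0],[22,9,-9,0],[22,9,-9,0]]]' >/dev/null; python3 st.py;python3 go.py '[.515,.297,.22]' 22
```

```text
total [ 270.7   96.8 -114.4] rows 11 each [ 24.6   8.8 -10.4] level turn 179.7 az -71.1
19.82 q [-0.03  0.67 -1.13  1.68  1.04  1.89 -1.  ] p [0.524 0.206 0.258] tilt 44.7 R [[-0.23, 0.95, 0.21], [0.67, 0.31, -0.67], [-0.7, -0.02, -0.71]] F [-0.   0.5 -4.8] 0.007534766193284774
total [ 90.   20.3 -35.3] rows 5 each [18.   4.1 -7.1] level turn -178.8 az -72.9
```

```bash
python3 -m pendant '[[[18,4,-7,0],[18,4,-7,0],[17,3,-7,0],[14,3,-6,0],[10,2,-4,0],[6,1,-2,0],[3,1,0,0],[0,0,0,0],[0,0,0,0],[0,0,0,0]]]' >/dev/null; python3 st.py;python3 go.py '[.515,.297,.15]' 12
```

```text
20.65 q [-0.26  0.82 -1.05  1.57  1.05  1.92 -1.11] p [0.509 0.305 0.198] tilt 44.8 R [[-0.26, 0.94, 0.21], [0.66, 0.33, -0.67], [-0.7, -0.04, -0.71]] F [ 0.4 -0.5 -4.3] 0.00795936237209506
total [26.5  4.8 40.5] rows 5 each [5.3 1.  8.1] level turn -177.0 az -73.1
```

```bash
python3 -m pendant '[[[5,1,8,1],[5,1,8,1],[5,1,8,1],[5,1,8,0],[5,1,7,0],[2,0,3,0],[2,0,2,0],[2,0,2,0],[0,0,0,0],[0,0,0,0]]]' >/dev/null; python3 st.py
python3 -m pendant '[[[2,0,2,0],[2,0,2,0],[1,0,1,0],[0,0,0,0],[0,0,0,0],[0,0,0,0],[0,0,0,0],[0,0,0,0],[0,0,0,0],[0,0,0,0]]]' >/dev/null; python3 st.py
```

```text
21.48 q [-0.25  0.87 -1.    1.61  1.1   1.86 -1.21] p [0.524 0.288 0.146] tilt 45.7 R [[-0.18, 0.96, 0.21], [0.67, 0.28, -0.68], [-0.72, 0.02, -0.7]] F [ 0.9 -1.7  1.2] 0.007423198430145203
22.32 q [-0.26  0.87 -1.    1.61  1.1   1.87 -1.22] p [0.524 0.289 0.146] tilt 46.1 R [[-0.18, 0.96, 0.21], [0.67, 0.28, -0.69], [-0.72, 0.02, -0.69]] F [ 2.1 -1.5  2.1] 0.007941284414977729
```

The support force appeared at TCP z 0.146 rather than 0.129, so the bar has slid along tool x to the edge of the pads. I'll release and regrasp centrally.

```bash
python3 -m pendant '[[[0,0,0,0],[0,0,0,0],[0,0,0,0],[0,0,0,0],[0,0,0,0],[0,0,0,0],[0,0,0,0],[0,0,0,0],[0,0,-4,0],[0,0,0,0]]]' 1 30 >/dev/null; python3 st.py
python3 - <<'E'
from h import *
snap("top","c1.png",(98,148,208,248),7)
snap("scene","c1s.png",(240,100,345,185),5)
s=sensors.sense(); R=np.array(s["ee_rot"]); g=s["tool_pos"]+R[:,2]*.003
print("g",g,"in crop",(proj("top",g)-[98,148]+.4)*7)
a=cv2.imread("pics/c1.png"); b=cv2.imread("pics/c1s.png"); b=cv2.resize(b,None,fx=a.shape[0]/b.shape[0]*.9,fy=a.shape[0]/b.shape[0]*.9)
b=cv2.copyMakeBorder(b,0,a.shape[0]-b.shape[0],0,0,cv2.BORDER_CONSTANT)
c=np.hstack([a,b]); print(a.shape,b.shape); f=800/c.shape[1]; print("scale",f); cv2.imwrite("pics/c1c.png",cv2.resize(c,None,fx=f,fy=f))
E
```

```text
23.15 q [-0.27  0.87 -1.    1.6   1.09  1.87 -1.22] p [0.521 0.295 0.146] tilt 45.6 R [[-0.18, 0.96, 0.21], [0.68, 0.28, -0.68], [-0.71, 0.02, -0.7]] F [-0.1  0.8 -0.3] 0.08544787195833467
g [0.52145547 0.29226477 0.14366859] in crop [372.69191923 317.94432396]
(700, 770, 3) (700, 778, 3)
scale 0.5167958656330749
```

View pics/c1c.png

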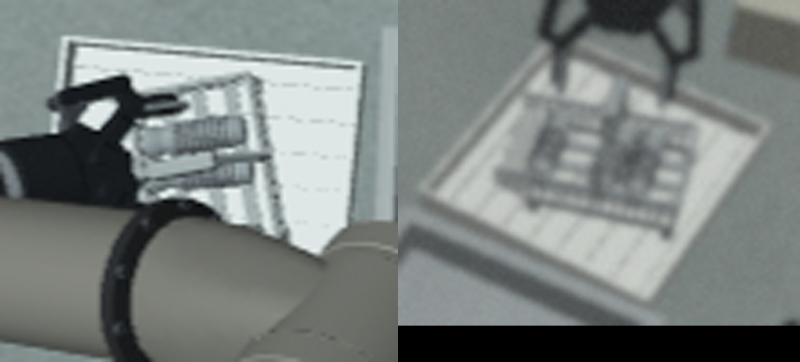

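```bash
python3 - <<'E'
from h import *
for p in((142,185),(180,171),(215,157)): print(ray("top",np.array(p)/.5168/7+[98,148]-.4,.130).round(4))
E
python3 hd.py '[.520,.310,.121]'
```

```text
[0.5054 0.335  0.13  ]
[0.5171 0.3055 0.13  ]
[0.5288 0.2783 0.13  ]
[0.519 0.312 0.123] d [28.4  3.1  3.4] turn -1.5746995456885315
```

```bash
python3 -m pendant '[[[9,0,2,-1.5],[10,0,2,0],[9,0,2,0],[0,0,0,0],[0,0,0,0],[0,0,0,0],[0,0,0,0],[0,0,0,0],[0,0,0,0],[0,0,0,0]]]' >/dev/null; python3 hd.py '[.518,.308,.121]'
```

```text
[0.517 0.31  0.123] d [-4.4  1.4 -3. ] turn 0.20672867286893393
```

```bash
python3 -m pendant '[[[-3,1,-2,0],[0,0,0,0],[0,0,0,0],[0,0,0,0],[0,0,0,0],[0,0,0,0],[0,0,0,0],[0,0,0,0],[0,0,0,0],[0,0,0,0]]]' -1 60 >/dev/null; python3 st.py;  python3 -m pendant '[[[0,0,0,0],[0,0,0,0],[0,0,0,0],[-4,0,-4,0],[-6,0,-6,0],[-8,0,-8,0],[-8,0,-8,0],[-8,0,-8,0],[-5,0,-5,0],[0,0,0,0]]]' -1 120 >/dev/null; python3 st.py
```

```text
24.92 q [-0.3   0.91 -0.99  1.58  1.11  1.86 -1.22] p [0.518 0.309 0.123] tilt 45.8 R [[-0.21, 0.96, 0.21], [0.67, 0.3, -0.68], [-0.72, 0.0, -0.7]] F [-0.8  0.8 -1.2] 0.013288207416403625
25.75 q [-0.29  0.84 -1.01  1.56  1.06  1.91 -1.16] p [0.516 0.311 0.18 ] tilt 45.3 R [[-0.21, 0.95, 0.21], [0.67, 0.3, -0.68], [-0.71, -0.01, -0.7]] F [-0.4 -0.5 -4.2] 0.012279178065626773
```

```bash
python3 -m pendant '[[[-9,0,6,0],[-10,0,6,0],[-10,1,6,0],[-8,1,5,0],[0,0,0,6],[0,0,0,6],[0,0,0,6],[0,0,0,6],[0,0,0,6],[0,0,0,6]]]' >/dev/null; python3 st.py
```

```text
26.58 q [-0.23  0.75 -0.93  1.62  1.03  1.82 -1.74] p [0.535 0.256 0.19 ] tilt 45.6 R [[0.42, 0.89, 0.2], [0.7, -0.18, -0.69], [-0.57, 0.43, -0.7]] F [ 0.   0.  -5.7] 0.012291316048468198
```

```bash
python3 -m pendant '[[[0,0,0,6],[0,0,0,6],[0,0,0,6],[0,0,0,6],[0,0,0,6],[0,0,0,4],[0,0,0,0],[0,0,0,0],[0,0,0,0],[0,0,0,0]]]' >/dev/null; python3 st.py
python3 - <<'E'
from h import *
snap("scene","d1.png",(240,80,345,185),5)
snap("top","d1t.png",(98,148,208,248),5)
E
```

```text
27.42 q [-0.26  0.71 -0.84  1.63  0.99  1.78 -2.32] p [0.537 0.24  0.189] tilt 46.2 R [[0.86, 0.48, 0.18], [0.46, -0.55, -0.7], [-0.23, 0.68, -0.69]] F [ 0.3 -0.3 -3.7] 0.012502737995797649
```

```bash
python3 -m pendant '[[[0,0,0,5],[0,0,0,5],[0,10,0,0],[0,-20,0,0],[0,20,0,0],[0,-20,0,0],[0,10,0,0],[0,0,0,0],[0,0,0,0],[0,0,0,0]]]' >/dev/null; python3 st.py
python3 - <<'E'
from h import *
t=[];import time
for i in range(3): t.append(np.array(sensors.sense()["force"])); viewer.read_camera("top")
print(t)
def art(n,crop):
    c=viewer.read_camera(n); g=cv2.cvtColor(c["frame"],cv2.COLOR_RGB2GRAY); x0,y0,x1,y1=crop
    for r in range(y0,y1,2): print("%3d "%r+"".join(" .:-=+*#%@"[9-min(9,int(v)//26)] for v in g[r,x0:x1]))
art("scene",(235,85,350,185))
E
```

```text
28.35 q [-0.27  0.7  -0.82  1.63  0.98  1.76 -2.48] p [0.539 0.239 0.193] tilt 46.1 R [[0.93, 0.33, 0.18], [0.36, -0.62, -0.7], [-0.11, 0.71, -0.69]] F [-1.  -0.2 -2.7] 0.01215908512454653
[array([-1.01515307, -0.20009813, -2.74370397]), array([ 0.66446708, -0.34208459, -3.29241569]), array([-0.76809323, -0.72203373, -2.39396146])]
 85 +++++++++++++++++++++++++++++++++++++++++++++++++++++++*#%@%@%%%%%%%%%%%%%%%%%#*++++++++++++++++++==---------=+++=-
 87 ++++++++++++++++++++++++++++++++++++++++++++++++++++++*#%@%%%%%%%%%%%%%%%%%%%#*++++++++++++++++++==---------=++++=-
 89 ++++++++++++++++++++++++++++++++++++++++++++++++++++++*#%@@%%%%%%%%%%%%%%%%%%#*+++++++++++++++++===--------==++++==
 91 ++++++++++++++++++++++++++++++++++++++++++++++++++++++*#%%%%%%%%%%%%%%%%%%%%%#*+++++++++++++++++==--------==+++++++
 93 +++++++++++++++++++++++++++++++++++++++++++++++++++++++++***#%%%%%%%%%%%%%%%#*+++++++++++++++++==---------=++++++++
 95 ++++++++++++++++++++++++++++++++++++++++++++++++++++++++++++*#%%%%%%%##*###**+++++++++++++++++==------------====+++
 97 ++++++++++++++++++++++++++++++++++++++++++
[... 4533 characters left out ...]
============+++************+++=========++++==--:::::::::::-=+++++++++++++++++++++++++++++++++=++=+=+
175 +===============================++*************++=========+++==--:::::::-=+++++++++=+++++++++++++++++++++++==++++==
177 ====================================+++************+++=========++===---=+++++++++++++++=+++++++++++==++++++++++++==
179 =========================================++*************++==========+++++++++++++++++++++++++++++++=+++++++++++++++
181 =============================================+++************+++===========++++++++++++++++++++++++++=++==+++++==+++
183 ==================================================++*************+++=========++++++++++++++++++=+++++=+++++**++++==
```

```bash
python3 -m pendant '[[[0,4,-4,0],[-1,8,-8,0],[-1,9,-9,0],[-2,10,-10,0],[-2,10,-10,0],[-2,10,-10,0],[-2,10,-10,0],[-2,10,-10,0],[-1,6,-6,0],[0,0,0,0]]]' >/dev/null; python3 st.py; python3 -m pendant '[[[0,0,0,-7],[0,0,0,-7],[0,0,0,-7],[0,0,0,-7],[0,0,0,-7],[0,0,0,-7],[0,0,0,-7],[0,0,0,-7],[0,0,0,-7],[0,0,0,-7]]]' >/dev/null; python3 st.py
python3 - <<'E'
from h import *
snap("scene","e1.png",(225,70,350,195),5)
snap("top","e1t.png",(80,140,210,250),5)
a=cv2.imread("pics/e1.png"); b=cv2.imread("pics/e1t.png"); b=cv2.resize(b,None,fx=a.shape[0]/b.shape[0],fy=a.shape[0]/b.shape[0])
c=np.hstack([a,b]); f=800/c.shape[1]; cv2.imwrite("pics/e1c.png",cv2.resize(c,None,fx=f,fy=f,interpolation=cv2.INTER_AREA))
print([np.round(sensors.sense()["force"],1)])
E
python3 hd.py
```

```text
29.38 q [-0.26  0.57 -0.85  1.52  0.93  1.9  -2.32] p [0.537 0.242 0.317] tilt 46.0 R [[0.93, 0.33, 0.19], [0.36, -0.62, -0.69], [-0.11, 0.71, -0.69]] F [-0.4 -0.3 -2.7] 0.012571968024337275
30.22 q [-0.18  0.62 -0.98  1.52  0.98  1.95 -1.11] p [0.536 0.241 0.315] tilt 46.2 R [[-0.02, 0.98, 0.19], [0.7, 0.14, -0.7], [-0.71, 0.12, -0.69]] F [ 0.5  0.3 -2.9] 0.012235287978236994
[array([ 0.2, -0. , -3.7])]
[ 0.539 -0.365  0.124] d [-290.6 -105.   555.5] turn -9.800432201839953
```

View pics/e1c.png

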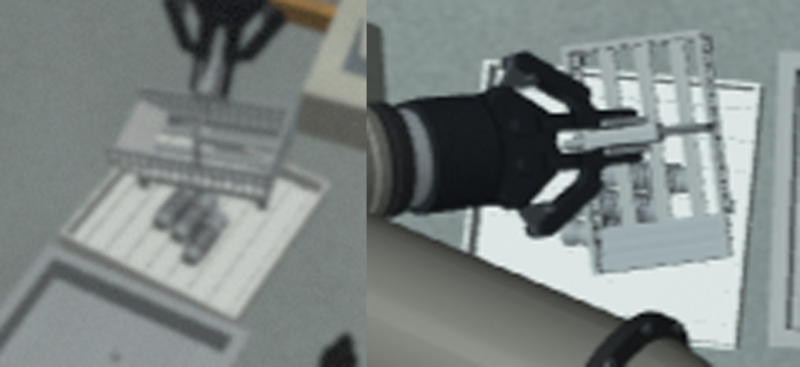

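The basket is empty, and the three grips lie in the tray at (170,210), (190,225) and (205,240) in the left panel. Next I carry the basket back to the mat.

```bash
python3 -m pendant '[[[0,0,0,-5],[0,0,0,-5],[-5,-2,4,0],[-10,-3,9,0],[-18,-6,16,0],[-22,-8,22,0],[-24,-9,23,0],[-24,-9,23,0],[-24,-9,23,0],[-24,-9,23,0]]]' >/dev/null; python3 st.py; python3 go.py '[.525,-.362,.30]' 33
```

```text
31.15 q [ 0.29  0.35 -1.04  1.84  0.98  1.64 -0.74] p [0.534 0.024 0.32 ] tilt 45.8 R [[-0.16, 0.97, 0.19], [0.68, 0.25, -0.69], [-0.72, 0.02, -0.7]] F [ 0.6  0.3 -1.8] 0.012767106924413987
total [-246.2 -104.2  278.8] rows 12 each [-20.5  -8.7  23.2] level turn 178.4 az -74.5
```

```bash
python3 -m pendant '[[[-21,-9,23,0],[-21,-9,23,0],[-21,-9,23,0],[-21,-9,23,0],[-21,-9,23,0],[-21,-9,23,0],[-21,-9,23,0],[-21,-9,23,0],[-20,-9,22,0],[-18,-8,20,0]]]' >/dev/null; python3 st.py; python3 go.py '[.525,-.362,.20]' 20;python3 hd.py
```

```text
31.98 q [ 0.89  0.15 -0.83  2.01  1.08  1.05 -0.33] p [ 0.503 -0.317  0.31 ] tilt 46.5 R [[-0.1, 0.98, 0.18], [0.68, 0.2, -0.7], [-0.72, 0.05, -0.69]] F [ 0.6 -0.6 -2.7] 0.012405806380338866
total [ 46.5   7.1 111.1] rows 7 each [ 6.6  1.  15.9] level turn 176.2 az -75.9
[ 0.539 -0.365  0.124] d [ 97.6  17.  168.3] turn -3.8162725279671577
```

```bash
python3 -m pendant '[[[8,2,17,-2],[8,2,17,-2],[8,2,17,0],[8,2,17,0],[8,2,17,0],[7,2,15,0],[6,1,12,0],[4,1,8,0],[2,0,4,0],[0,0,0,0]]]' >/dev/null; python3 st.py; python3 hd.py '[.53,-.362,.128]'
```

```text
32.82 q [ 0.84  0.42 -0.73  2.06  1.41  1.02 -0.6 ] p [ 0.513 -0.38   0.177] tilt 47.0 R [[-0.12, 0.98, 0.15], [0.67, 0.19, -0.72], [-0.73, 0.02, -0.68]] F [ 0.  -0.1 -2.5] 0.012332331300780673
[ 0.53 -0.36  0.13] d [46.4 19.2 20.2] turn -1.2029632645013635
```

```bash
python3 -m pendant '[[[7,3,3,-1],[8,3,3,0],[8,3,4,0],[8,3,3,0],[7,3,3,0],[4,2,2,0],[2,0,1,0],[0,0,0,0],[0,0,0,0],[0,0,0,0]]]' >/dev/null; python3 st.py; python3 hd.py '[.53,-.362,.120]'
```

```text
33.65 q [ 0.76  0.52 -0.71  2.07  1.49  1.08 -0.72] p [ 0.531 -0.357  0.13 ] tilt 47.1 R [[-0.13, 0.98, 0.15], [0.67, 0.2, -0.72], [-0.73, 0.01, -0.68]] F [-0.  -0.1 -3.1] 0.01225464789719625
[ 0.53  -0.36   0.122] d [ 4.4 -2.2  7.6] turn -0.6482085013932419
```

```bash
python3 -m pendant '[[[1,0,2,0],[1,0,2,0],[1,0,2,0],[1,0,1,0],[0,0,0,0],[0,0,0,0],[0,0,0,0],[0,0,0,0],[0,0,0,0],[0,0,0,0]]]' >/dev/null; python3 st.py
```

```text
34.48 q [ 0.76  0.53 -0.71  2.07  1.51  1.08 -0.74] p [ 0.533 -0.361  0.128] tilt 47.6 R [[-0.13, 0.98, 0.16], [0.66, 0.2, -0.72], [-0.74, 0.01, -0.67]] F [-0.   0.4 -0.1] 0.01239777768034866
```

```bash
python3 -m pendant '[[[1,0,1,0],[1,0,1,0],[1,0,1,0],[0,0,0,0],[0,0,0,0],[0,0,0,0],[0,0,0,0],[0,0,0,0],[0,0,0,0],[0,0,0,0]]]' >/dev/null; python3 st.py; python3 -m pendant '[[[0,0,0,0],[0,0,0,0],[0,0,0,0],[0,0,0,0],[0,0,0,0],[0,0,0,0],[0,0,0,0],[0,0,0,0],[0,0,0,0],[0,0,0,0]]]' 1 20 >/dev/null; python3 st.py
```

```text
35.32 q [ 0.76  0.53 -0.7   2.06  1.52  1.09 -0.74] p [ 0.535 -0.361  0.128] tilt 48.1 R [[-0.13, 0.98, 0.16], [0.66, 0.2, -0.73], [-0.74, 0.01, -0.67]] F [-1.3  0.9  2. ] 0.012463041237956076
36.15 q [ 0.76  0.54 -0.7   2.06  1.52  1.09 -0.75] p [ 0.536 -0.363  0.128] tilt 48.2 R [[-0.12, 0.98, 0.16], [0.66, 0.2, -0.73], [-0.75, 0.01, -0.67]] F [ 0.2 -1.2 -1.3] 0.08531205676800918
```

Released. I'll back off along the tool axis, and away from the bottle.

```bash
python3 -m pendant '[[[0,0,-8,0],[0,0,-14,0],[0,0,-20,0],[0,0,-20,0],[0,0,-20,0],[0,0,-20,0],[-10,0,-20,0],[-15,0,-20,0],[-20,0,-20,0],[-20,0,-15,0]]]' >/dev/null; python3 st.py; python3 -m pendant '[[[0,-25,-10,0],[0,-30,-15,0],[0,-30,-15,0],[0,-30,-15,0],[0,-30,-15,0],[0,-30,-15,0],[0,-20,-10,0],[0,0,0,0],[0,0,0,0],[0,0,0,0]]]' >/dev/null; python3 st.py
python3 - <<'E'
from h import *
c=snap("top","f1.png"); snap("scene","f1s.png")
g=cv2.cvtColor(c["frame"],cv2.COLOR_RGB2GRAY)
for r in range(155,243,1): print("%3d "%r+"".join(" .:-=+*#%@"[9-min(9,int(v)//26)] for v in g[r,305:400]))
ref=cv2.resize(cv2.imread("pics/top0.png"),(512,384),interpolation=cv2.INTER_AREA)[:,:,::-1].astype(int)
d=np.abs(c["frame"].astype(int)-ref).sum(2)
for n,p in(("rinse",(325,180)),("inkA",(207,121)),("inkB",(308,115)),("brush",(256,122))): print(n,d[p[1]-14:p[1]+14,p[0]-14:p[0]+14].max())
E
```

```text
36.98 q [ 0.77  0.2  -0.86  2.02  1.1   1.18 -0.43] p [ 0.511 -0.267  0.296] tilt 47.8 R [[-0.14, 0.98, 0.15], [0.66, 0.2, -0.72], [-0.74, 0.0, -0.67]] F [ 0.7 -0.1  1. ] 0.08547416754869959
37.82 q [ 0.74 -0.47 -0.61  2.3   0.63  0.98  0.06] p [ 0.299 -0.231  0.37 ] tilt 48.6 R [[-0.13, 0.98, 0.17], [0.65, 0.21, -0.73], [-0.75, 0.02, -0.66]] F [ 0.4 -0.2 -0.7] 0.08526533313854072
155 ++++++=++===++==++==+++++++===+==++======++=+====++++=++==============++++++++=================
156 ++++++=+++=+++=+++==++======+++==++==+=====+++====+++======++==++=====+++++++++========+===++==
157 ++++++=+++===+=+++==+++====+++++++++++=++===+==++++========++=++=======+==+++++========+====+==
158 +==+++++++++++=+++++=++++++++++++==+++==++==+===++==========++++=====+=++===++==+===+==========
159 +===++++#####******+++++++++++++=====+++++++++==============+===+=====++========++=+===++=+====
160 +++===+*%%%%%%%%%%%%%%%%%%%###*****+++++++++++===++++====++++===+++++==+================++++===
161 +=====+*%@@@@@@@%%%%%%%%%%%%%%%%%%%%%%%%%%%%###*****++++++++++++++++++===========+=======++====
162 +=====+*%@@@
[... 7417 characters left out ...]
+++++==+*****########%%%%%%%%%%%%%%%%%%%%%%%%%%%%%@@@@@@%*+++==+++
237 ===============+=====+++===++++++++=+++++++++++++++===+****#########%%%%%%%%%%%%%%%%%%*+====+++
238 ===============+=====++====++==++++=++++++====+++++=++==+++++++==+++++++*****#########*+++=++++
239 ===============++====+++=+====++++++++++++++=+++++++++++++++++++=++++++++++++++++++++++++++++++
240 ============++=+++===++++=====+++++++++++++++++++++==++++++++++++++++++++++++++++++++++++++++++
241 ===========+++===+===++=======+++=+++++=====++==+++==++++++++++++++++=+++++++++=+++++++++=+++++
242 ================+++===+====++=+++===++++==+++++++++++++++++++++++++++++++++++++++++++=+++++++++
rinse 63
inkA 47
inkB 53
brush 56
```

Run:
```python
from h import *
a,b,c,d=[ray("top",p,z)[:2] for p,z in(((349,174),.06),((387,167),.06),((364,231),.042),((396,216),.042))]
print("basket centre approx",((a+b)/2*.094+(c+d)/2*.083)/.177)
print(manip.hand_in())
```

```text
basket centre approx [ 0.53564426 -0.36760937]
the job is handed in; nothing more can be done
None
```

I shook all four nuts into the catch dish, rolled the three grips out into the drying tray, and stood the empty basket back on the mat. I handed the job in at about 38 s of the 72 s allowed; no verdict is reported.

**How it went:** The pendant can't tilt the tool directly. I tilted it about 47° by pushing the arm against its upper reach limit. I then pinched the handle bar with the tool tilted, so a turn about the tool axis tipped the basket forward. The bar slid in the pads while shaking, so I set the basket down in the tray and took a fresh grip before pouring.

**Last checks:**
- **Nuts:** I saw all four in the dish after shaking, with the three grips still in the basket. I did not look for them again after that.
- **Grips:** after the pour I saw the basket empty and three grips in the tray. I never measured their positions against the tray limits.
- **Basket:** it looks upright on the mat, with its centre at about (0.536, -0.368), 8 mm and 57 mm from the mat's centre. At release the tool height was about 6 mm above what I expected. I put that down to a small tilt in the hand, but did not measure the foot height or tilt separately.
- **Bottles and brush:** at their starting places the top picture showed only small changes from the first one, so I saw no sign that any had moved.

The last basket and bystander checks were made by image code, because the viewing limit was used up.

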